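# Refit the idler roller of the jar roller

## Task

Put the jar roller back together: lay the loose roller in its rests beside the fixed one, then push the axle from the robot's side through the near bearing, the roller and the far bearing until its hex collar sits fully home against the near bearing. Then swing the latch bar all the way shut behind the collar so that the axle cannot work its way out, and let go without disturbing the other things on the bench.

Things in the scene. Friction and masses are not known exactly. Their poses are not given: they have to be found in the camera images.
- jar_roller: Bench jar roller, fixed, grey pan between two upright aluminium plates. Origin on the bench under the pan's middle; x level along the rollers from near to far plate, y left, z up. Plates: x=-73..-63 and 63..73 mm, tops z=76. Fixed grey roller: 44 mm diameter, y=-42, z=55. Empty roller place: y=+42, open above and at left, 40 mm free beside it. White drive box behind far plate, y=-86..-2, z to 80.
- rest_centre (a point): Middle of the loose roller when bedded in its two V rests (jar roller x=0, y=42, z=54 mm; its axes). Rests: 45 degree slopes at x=+-38, 14 mm wide, tops z=48; pan between them z=16. They hold the roller 4 mm below the bearing axis: the axle's tapered nose enters the bore and lifts it about 1 mm so that it runs free (a few N of push).
- near_bearing (a point): Centre of the outer face (robot's side) of the near bearing: brass ring 33 mm across, 3 mm proud of the near plate, bore 14.6 mm, axis along x, 58 mm above the bench; axes as the jar roller's. Bearing and plate are 13 mm deep. The axle is home when its collar's front face touches this face.
- far_bearing (a point): Centre of the outer face of the far bearing, in line with the near one, 152 mm further along x; same bore; nothing behind it.
- roller_mid (a point): Middle of the loose roller: grey cylinder with aluminium ends, 44 mm diameter, 114 mm long, about 0.22 kg, x along its length (either end may lead), bore 15.4 mm right through. Lies on the bench, axis 22 mm up. 6 mm of play at each end between the plates.
- axle_mid (a point): Point on the loose steel axle's axis, 56 mm before the collar's front face, 27 mm before its centre of mass; x towards the tapered tip. Shaft 12 mm diameter, 178 mm from collar to tip, last 26 tapered to 4 mm. Hex collar 30 mm across flats, 8 thick; behind it a ringed grip stub, 14 mm diameter, 64 to 110 mm behind this point. 0.17 kg. Lies on the bench tip 3.4 degrees down, this point 12 mm up.
- axle_tip (a point): End of the axle's tapered tip, 122 mm in front of axle_mid; same axes. 26 mm beyond the far bearing when home.
- axle_collar (a point): Centre of the hex collar's front face (the face towards the tip), 56 mm behind axle_mid; same axes.
- latch (a joint): Latch bar on the near plate, rad: 0 = shut (end stop, bar along jar roller +y), grows counter-clockwise from above to 2.6; starts open, stays where left (0.6 N at the knob moves it). Turns about an upright screw at jar roller x=-89, y=0 mm. Bar 6 mm thick, 64 long, z=67..76: shut, it passes over the grip stub 2 mm behind the collar of a home axle; it can push a nearly home axle the last few mm.
- latch_knob (a point): Middle of the upright black knob on the latch bar, 11.6 mm diameter, z=76..102 mm, 56 mm from the screw.
- jar_red: Sample jar with red cap, standing, 54 mm diameter, 80 mm tall; origin under its middle. To be left alone.
- grease_tin: Flat round tin with blue lid, 64 mm diameter, 33 mm tall; origin under its middle. To be left alone.
- spanner: Combination spanner lying flat, 191 mm long, 36 mm wide, 7 mm thick; origin under its middle. To be left alone.

How it is judged:
On the way, in this order (a step that is already met when the one before it is completed fails the run):
1. the roller lies in its rests between the plates (distance between roller_mid and rest_centre below 0.009 m and angle between the x axis of roller_mid and the x axis of jar_roller, either way round below 0.05 rad), for 0.2 s.
2. the axle is through both bearings and the roller, collar home (all of step 1 and x of axle_collar in the frame of near_bearing above -0.004 m and distance between axle_collar and near_bearing below 0.006 m and angle between the x axis of axle_mid and the x axis of jar_roller, either way round below 0.03 rad and x of axle_tip in the frame of far_bearing above 0.02 m), for 0.2 s.
At the end, for the whole second after the job is handed in: Roller middle within 9 mm of its place in the rests, aligned within 0.05 rad; axle through both bearings, collar within 4 mm of home, tip at least 2 cm past the far bearing, aligned within 0.03 rad; latch below 0.12 rad; all at rest, bystanders within 3 cm (all of step 2 and value of joint latch below 0.12 rad and linear speed of each of roller, axle below 0.03 m/s); the robot touches nothing.
It fails at once if the red-capped jar is moved more than 3 cm or knocked over (distance of jar_red from where it was at the start of the episode above 0.03 m or angle between jar_red's own z axis and vertical above 0.5 rad).
It fails at once if the grease tin is moved more than 3 cm or knocked over (distance of grease_tin from where it was at the start of the episode above 0.03 m or angle between grease_tin's own z axis and vertical above 0.5 rad).
It fails at once if the spanner is moved more than 3 cm (distance of spanner from where it was at the start of the episode above 0.03 m).
It also fails if it takes over 72 s, if anything falls off the work surface, if the arm or the gripper's body presses on something with over 40 N, if the wrist force passes 120 N, or if a joint passes its speed limit or range.

## Robot

A 7-joint arm with a two-finger parallel gripper is mounted at the origin on a cart in front of the work surface, level with it; the furniture and walls round the work are solid. World frame = base frame: x ahead of the robot, y to its left, z up, the work surface at z = 0. Lengths are in m, angles in rad, forces in N, time in s.
With the tool pointing down it reaches from about 0.35 to 0.9 m from the base axis. Payload 19.9 kg.
Tool frame: the origin (TCP) lies between the finger pads; the fingertips stand 19 mm ahead of it and the grasp point (between the pads) is the TCP; z points along the fingers, y is the direction in which the jaws open and shut (so a half turn about z gives the same grasp; the last joint's range is limited). The gripper opens to 94 mm and grips with 3 to 60 N. Pads are 16 mm wide; open, the fingers measure 119 mm over their backs; the gripper's body (75 mm by 177 mm) begins 78 mm behind the grasp point.
Start: joints at [1.262, 0.417, -0.01, 1.614, 0.005, 1.111, -0.053], TCP at [0.165, -0.603, 0.224] pointing down, gripper open.
Joint ranges: [-2.81, 2.81], [-0.39, 2.02], [-1.27, 1.25], [0.06, 2.57], [-1.19, 4.33], [0.19, 2], [-2.82, 2.82]. Speed limits (rad/s): [1.89, 1.89, 2.39, 2.39, 3.01, 3.01, 3.01].

## Interface

Orientations are given as a 3x3 rotation matrix whose columns are the frame's x, y, z axes.
In Python, from rig import robot gives the robot as it stands. Calls block until the motion is done:
- robot.move_ptp(position, orientation): joint-space move of the TCP to a pose.
- robot.move_linear(position, velocity=0.15, frame=None, threshold=None): straight line of the TCP; frame=None keeps the orientation; velocity is the mean speed in m/s. With threshold (N) it stops when the force on the tool has changed by that much, and returns True; else False.
- robot.goto_joints(angles): joint-space move.
- robot.gripper_to(opening): finger opening in m; the grip force is fixed at half the most; returns when the fingers have stopped.
- robot.pause(seconds).
- robot.ik(position, orientation): joint angles nearest the present ones, or None.
- robot.get_state(): the state.
- robot.grab_frame(name): name is "scene" or "top" or "wrist"; returns the picture (420x560x3 uint8, red, green, blue); there is no depth.
- robot.camera_info(name): a dict with "fx", "fy", "cx", "cy" (pixels), "rvec" (rotation vector, rad) and "tvec" (3), from world to camera coordinates, as OpenCV has them. Camera axes: x right, y down, z forward; pixel columns grow to the right and rows downward; lengths in m; the calibration is good to about 2 mm. A picture is of the moment at which its call begins: read the wrist's pose just before it. camera_info takes no time and is no camera call; for the wrist camera it gives the pose at the moment of the call.
A pose or a line that the arm cannot do raises robot.PlanningError and nothing moves.
- robot.sign_off(): hands the job in, once; it reports no verdict.
The state is a dict: "time": time; "qpos": joint angles; "joint_vel": joint speeds; "effort": joint torques, N m; "ee_pos": TCP position; "tool_rot": TCP orientation; "force": force on the tool from outside, world axes, zero at the start; "moment": the same for the moment, N m; "opening": finger opening in m.
Only numpy, scipy, OpenCV 4.12 (cv2) and the standard library are available. Lean on these libraries where they do the work, as an engineer would, in place of code of your own. Each camera call takes 0.05 s, during which the arm holds its last target. There are 200 camera calls.

## Working session

There is one attempt and no reset: what is moved stays moved. The work goes in short steps, each a Python script; the robot and the scene stay as the last script left them, time stands still between calls to the robot, and variables do not carry over. Pictures are saved under pics/ and viewed, about 8 in all and at most 12, crops included, and the job is handed in when it is done.

```bash
mkdir -p pics; ls; python3 - <<'E'
from rig import robot
import cv2,numpy as np
for n in("scene","top"):
    im=robot.grab_frame(n); cv2.imwrite(f"pics/{n}0.png",cv2.resize(im[:,:,::-1],(800,600),interpolation=cv2.INTER_CUBIC))
    c=robot.camera_info(n); print(n,c, -cv2.Rodrigues(np.array(c["rvec"]))[0].T@np.array(c["tvec"]))
s=robot.get_state();print(s)
E
```

```text
pics
scene {'fx': 515.9041947544835, 'fy': 515.9041947544835, 'cx': 277.33020328742305, 'cy': 211.3504265303242, 'rvec': array([ 2.25221553,  1.27816528, -0.41689437]), 'tvec': array([-0.27156181, -0.32534608,  1.77463544])} [ 1.24817025 -0.40300238  1.2683008 ]
top {'fx': 472.622882909002, 'fy': 472.622882909002, 'cx': 287.15861559049534, 'cy': 217.43738421962365, 'rvec': array([ 2.12372146, -2.15299544,  0.19098847]), 'tvec': array([-0.0075076 ,  0.50029681,  1.45903297])} [0.24935458 0.00271749 1.52215156]
{'time': 0.1, 'qpos': array([ 1.26251217,  0.41794689, -0.01030405,  1.61410636,  0.00471325,
        1.11070137, -0.05299457]), 'joint_vel': array([ 0.00159856, -0.00013089,  0.00133613, -0.00214666, -0.00011895,
       -0.00152044,  0.00093299]), 'effort': array([ 3.99814489e-04, -8.52579546e+01,  6.39503784e-01, -4.26694858e+01,
       -4.89848724e-02,  1.64358714e-02,  1.02529182e-04]), 'ee_pos': array([ 0.16467252, -0.60258439,  0.22387068]), 'tool_rot': array([[ 9.64618323e-01,  2.63650026e-01, -3.94317208e-04],
       [ 2.63650302e-01, -9.64617736e-01,  1.06811781e-03],
       [-9.87560831e-05, -1.13428787e-03, -9.99999352e-01]]), 'force': array([-0.42992626, -0.67815458,  0.36967693]), 'moment': array([-0.02514435,  0.01892221, -0.00946304]), 'opening': 0.09400575545844372}
```

View pics/top0.png

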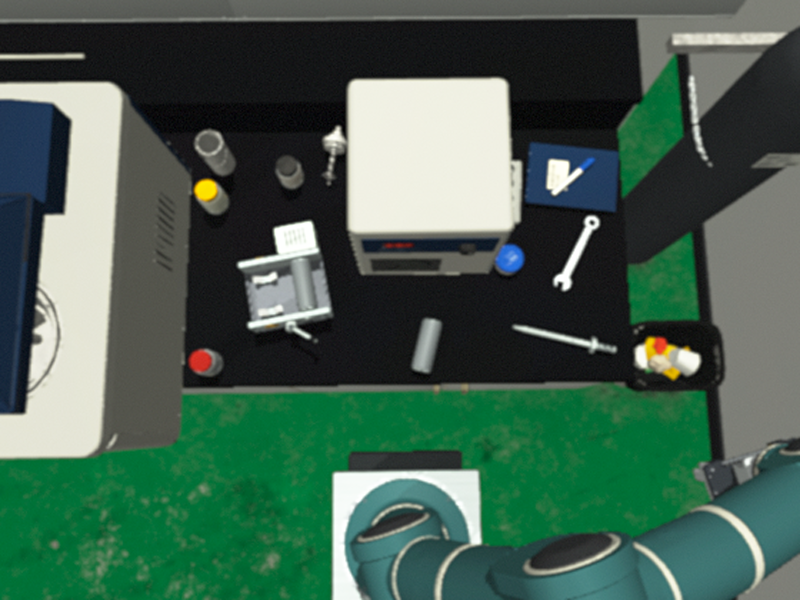

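View pics/scene0.png

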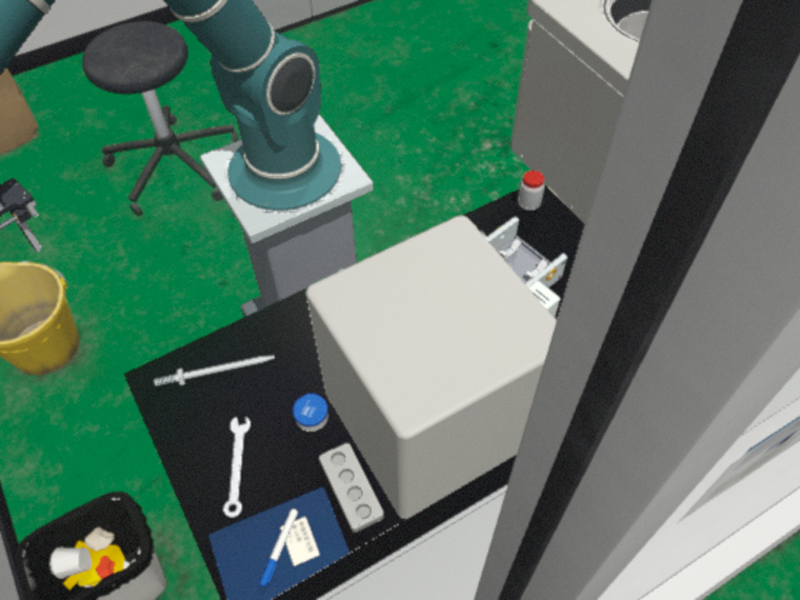

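Top view: jar roller about (288,290), loose roller (427,345), axle tip (515,327) to stub end (615,348), latch knob about (315,342). The scene view adds little, because the white box hides the jar roller. Next step is to turn these pixels into coarse positions and take wrist close-ups.

```bash
cat > h.py <<'E'
from rig import robot
import cv2,numpy as np,json
from scipy.optimize import least_squares
def ray(c,u,v,z):
    R=cv2.Rodrigues(np.array(c["rvec"],float))[0];t=np.array(c["tvec"],float)
    o=-R.T@t; d=R.T@np.array([(u-c["cx"])/c["fx"],(v-c["cy"])/c["fy"],1]); return o+d*(z-o[2])/d[2]
def proj(c,P):
    K=np.array([[c["fx"],0,c["cx"]],[0,c["fy"],c["cy"]],[0,0,1]])
    return cv2.projectPoints(np.array(P,float).reshape(-1,1,3),np.array(c["rvec"],float),np.array(c["tvec"],float),K,None)[0].reshape(-1,2)
def Rt(yaw,pitch=0):
    # tool pointing down, jaws (y) perpendicular to heading yaw; tool x along heading; pitch>0 tips heading axis down
    a=np.array([np.cos(yaw)*np.cos(pitch),np.sin(yaw)*np.cos(pitch),-np.sin(pitch)]); y=np.array([np.sin(yaw),-np.cos(yaw),0])
    return np.stack([a,y,np.cross(a,y)],1)
def snap(name,fn):
    c=robot.camera_info(name); im=robot.grab_frame(name)
    cv2.imwrite(f"pics/{fn}.png",cv2.resize(im[:,:,::-1],(800,600),interpolation=cv2.INTER_CUBIC))
    json.dump({k:np.array(v).tolist() for k,v in c.items()},open(f"pics/{fn}.json","w")); return c
def load(fn): return json.load(open(f"pics/{fn}.json"))
def world(jr,p):
    x,y,a=jr; c,s=np.cos(a),np.sin(a); p=np.array(p,float); return np.array([x+c*p[0]-s*p[1],y+s*p[0]+c*p[1],p[2]])
E
python3 - <<'E'
from h import *
c=robot.camera_info("top")
for n,u,v,z in [("platenearL",250,330,.076),("platenearR",330,318,.076),("plateFarL",240,263,.076),("farR",318,250,.076),("rolA",432,320,.03),("rolB",422,372,.03),("tip",515,327,.008),("collar",594,345,.015),("stubend",615,349,.018),("knob",315,342,.1),("red",203,360,.08),("tin",510,258,.033),("box",350,270,.0),("boxR",500,272,0),("boxtop",350,232,.3)]:
    print(n,ray(c,u*.7,v*.7,z).round(3))
w=robot.camera_info("wrist");s=robot.get_state();R=cv2.Rodrigues(w["rvec"])[0]
print("cam in tool",s["tool_rot"].T@(-R.T@w["tvec"]-s["ee_pos"]), (s["tool_rot"].T@R.T).round(3),w["fx"])
E
```

```text
platenearL [0.456 0.332 0.076]
platenearR [0.48  0.16  0.076]
plateFarL [0.605 0.358 0.076]
farR [0.633 0.187 0.076]
rolA [ 0.48  -0.063  0.03 ]
rolB [ 0.364 -0.039  0.03 ]
tip [ 0.465 -0.252  0.008]
collar [ 0.421 -0.427  0.015]
stubend [ 0.411 -0.473  0.018]
knob [0.426 0.189 0.1  ]
red [0.393 0.43  0.08 ]
tin [ 0.62  -0.243  0.033]
box [0.604 0.123 0.   ]
boxR [ 0.595 -0.224  0.   ]
boxtop [0.607 0.099 0.3  ]
cam in tool [ 0.07803091  0.000178   -0.15992087] [[ 0.001 -0.963 -0.269]
 [ 1.     0.     0.001]
 [-0.001 -0.269  0.963]] 308.6614118549902
```

```bash
python3 - <<'E'
from h import *
t0=robot.get_state()["time"]
robot.move_ptp([.40,-.05,.2],Rt(-.2)); snap("wrist","rol"); print(robot.get_state()["time"],robot.get_state()["qpos"].round(2))
robot.move_ptp([.49,.25,.24],Rt(.16)); snap("wrist","jar"); print(robot.get_state()["time"],robot.get_state()["qpos"].round(2))
E
```

```text
2.3083 [ 0.61  0.07 -0.57  2.14  0.04  0.95 -1.76]
3.5583 [ 0.16  0.38 -0.86  1.76  0.31  1.14 -2.21]
```

View pics/rol.png

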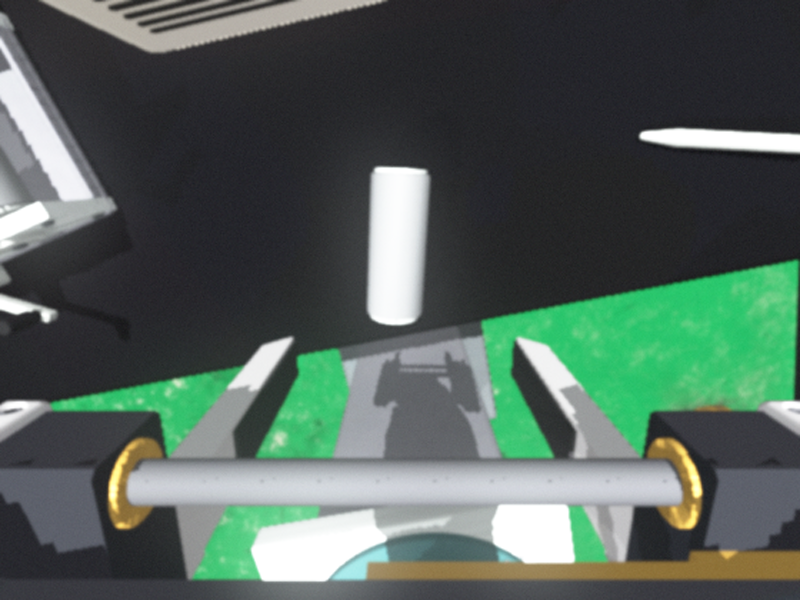

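View pics/jar.png

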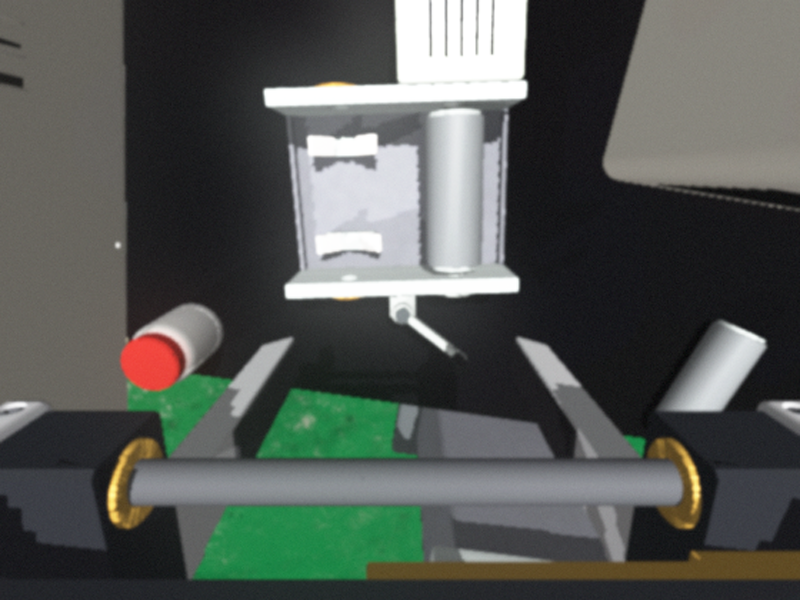

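Wrist views: loose roller spans (400,168) to (395,323). Jar roller near plate lower edge runs from (286,297) to (518,290), far plate upper edge from (266,90) to (526,83), and the latch runs from screw (402,312) to knob (458,354). A zoomed crop will give finer clicks.

```bash
python3 - <<'E'
import cv2
im=cv2.imread("pics/jar.png"); im=cv2.resize(im,(560,420),interpolation=cv2.INTER_AREA)
c=im[52:202,180:380]; c=cv2.convertScaleAbs(c,alpha=.85); c=cv2.resize(c,None,fx=4,fy=4,interpolation=cv2.INTER_CUBIC)
cv2.imwrite("pics/jarz.png",c)
E
```

```text
(no output)
```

View pics/jarz.png

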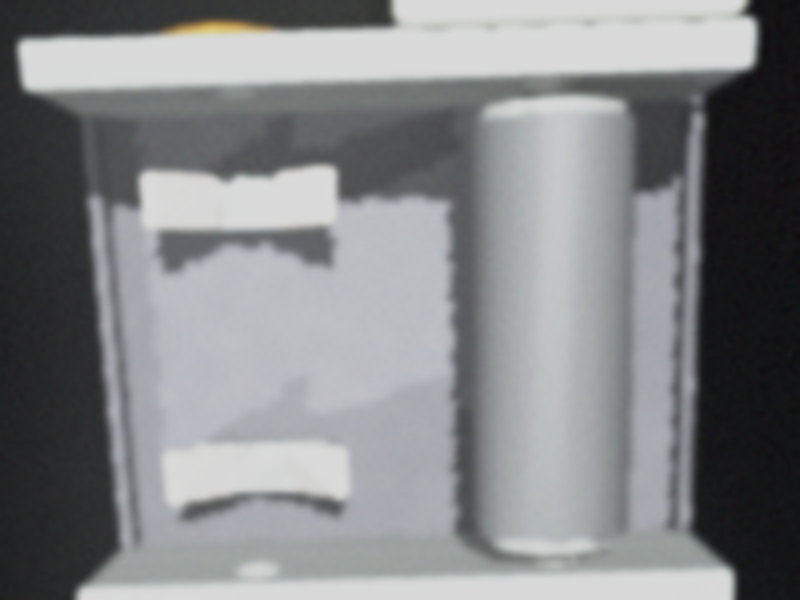

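```bash
cat > fit.py <<'E'
from h import *
c=load("jar"); cr=lambda U,V:(180+U/4-.4,52+V/4-.4)
ob=[]
for (U,V),x,s in [((20,42),73,1),((755,20),73,-1),((25,91),63,1),((755,66),63,-1),((80,588),-63,1),((733,570),-63,-1)]: ob.append((cr(U,V),'p',x,s))
for (U,V),s in [((286,297),1),((518,290),-1)]: ob.append(((U*.7,V*.7),'p',-73,s))
for (U,V),x,s in [((140,172),45,1),((336,167),45,-1),((142,229),31,1),((337,228),31,-1),((163,448),-31,1),((349,443),-31,-1),((167,505),-45,1),((350,497),-45,-1)]: ob.append((cr(U,V),'r',x,s))
def f(p):
    jr=p[:3]; r=[]
    P=[]
    for _,k,x,s in ob: P.append(world(jr,[x/1e3, (p[3]+s*p[4]) if k=='p' else .042+s*p[5], .076 if k=='p' else .048]))
    r=list((proj(c,P)-np.array([o[0] for o in ob])).ravel())
    Q=proj(c,[world(jr,[x,-.042,.055]) for x in(.05,0,-.052)])
    r+=list(Q[:,0]-np.array([cr(556,0)[0],cr(555,0)[0],cr(553,0)[0]]))
    r+=list((proj(c,[world(jr,[-.089,0,.078])])[0]-np.array([402*.7,312*.7]))*.5)
    return np.array(r)
s=least_squares(f,[.54,.26,.16,0,.085,.025],x_scale=[.01,.01,.1,.01,.01,.01],loss='soft_l1')
print(s.x.round(4)); print(f(s.x).round(1))
k=ray(c,458*.7,354*.7,.095);jr=s.x[:3];d=k[:2]-world(jr,[-.089,0,0])[:2];L=np.array([[np.cos(jr[2]),np.sin(jr[2])],[-np.sin(jr[2]),np.cos(jr[2])]])@d;print("latch",L,np.arctan2(-L[0],L[1]))
json.dump(jr.tolist(),open("jr.json","w"))
c=load("rol"); 
for z in(.022,):
  # axis ends (display): silhouette mid
  A=ray(c,400*.7,168*.7,.030);B=ray(c,395.5*.7,323*.7,.030);print(A,B,np.linalg.norm(A-B),(A+B)/2,np.arctan2(*(A-B)[1::-1]))
E
python3 fit.py
```

```text
[5.510e-01 2.613e-01 1.879e-01 2.000e-04 8.830e-02 2.640e-02]
[ 0.2 -0.   0.2 -0.4  0.1 -1.  -0.2 -0.6 -0.3  0.6  0.   0.3  0.   0.2
 -0.1  0.4 -0.2  0.1 -0.  -0.2  0.5 -0.5  0.3 -1.7  0.   1.8 -0.2  1.7
  0.  -0.3  0.1  0.4 -0.5 -0.3  0.1  0.2  1. ]
latch [-0.02641985 -0.04042581] 2.5627335835867777
[ 0.48043472 -0.064206    0.03      ] [ 0.36586306 -0.03702696  0.03      ] 0.11775128317684458 [ 0.42314889 -0.05061648  0.03      ] -0.23291759137846013
```

```bash
python3 - <<'E'
from h import *
jr=json.load(open("jr.json")); T=lambda:round(robot.get_state()["time"],2)
p=np.array([.4232,-.0506]); 
robot.move_ptp([*p,.12],Rt(-.233)); robot.move_linear([*p,.0235],.12); robot.gripper_to(.03); 
s=robot.get_state();print(T(),s["opening"],s["ee_pos"].round(4))
robot.move_linear([*p,.17],.2)
g=world(jr,[0,.042,0])[:2]
robot.move_ptp([.45,.2,.17],Rt(.1)); robot.move_ptp([*g,.15],Rt(jr[2])); robot.move_linear([*g,.064],.12)
F0=robot.get_state()["force"]
h=robot.move_linear([*g,.0545],.03,threshold=6); s=robot.get_state();print(T(),h,s["ee_pos"].round(4),g,s["force"]-F0)
robot.gripper_to(.06); robot.move_linear([*g,.2],.2)
robot.move_ptp([.47,.25,.24],Rt(jr[2])); snap("wrist","jar2");print(T(),robot.get_state()["qpos"].round(2))
E
```

```text
6.6 0.0431198379948838 [ 0.4233 -0.0505  0.0235]
10.29 True [0.5435 0.3033 0.0556] [0.54320292 0.30252917] [0.83077882 3.50914773 1.71339429]
12.18 [ 0.27  0.4  -1.02  1.8   0.37  1.15 -2.26]
```

View pics/jar2.png

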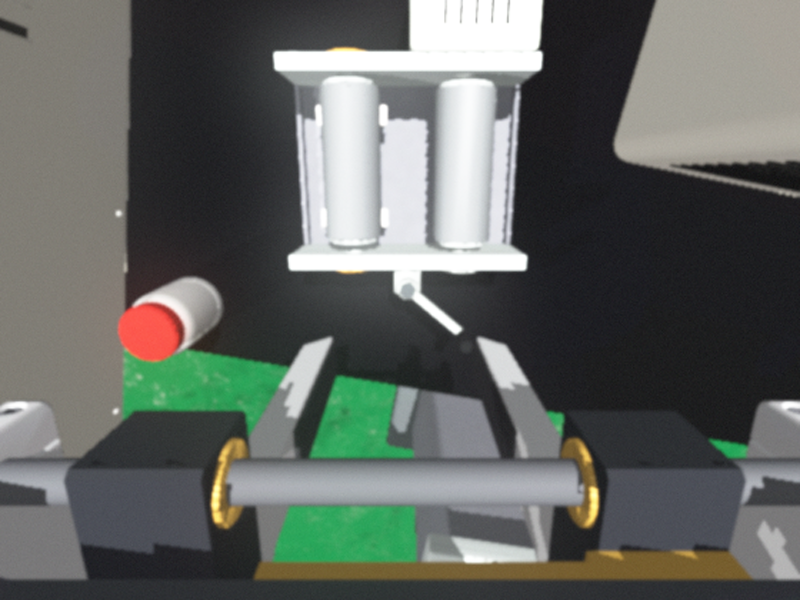

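Roller is bedded between the plates: axis (352,80)-(355,245), parallel to the fixed roller. Latch screw is at (407,290), bar tip about (462,332). Next, the axle.

```bash
python3 - <<'E'
from h import *
jr=json.load(open("jr.json"))
c=load("jar2")
for (u,v,z) in [(462,331,.076),(466,346,.1)]:
    k=ray(c,u*.7,v*.7,z);d=k[:2]-world(jr,[-.089,0,0])[:2];a=jr[2];L=np.array([[np.cos(a),np.sin(a)],[-np.sin(a),np.cos(a)]])@d;print("latch",L,np.hypot(*L),np.arctan2(-L[0],L[1]))
for fl in(0,np.pi):
    for x in(-.29,-.25,-.18,-.096): q=robot.ik(world(jr,[x,.042,.058]),Rt(jr[2]+fl)); print(fl,x,None if q is None else np.round(q,2))
robot.move_ptp([.40,-.05,.22],Rt(.3)); 
robot.move_ptp([.40,-.36,.17],Rt(1.33)); s=robot.get_state(); snap("wrist","axle"); print(s["time"],s["qpos"].round(2))
for fl in(0,np.pi): 
  for yw in (1.33,):
    q=robot.ik([.42,-.45,.021],Rt(yw+fl)); print(fl,None if q is None else np.round(q,2))
E
```

```text
latch [-0.03382167 -0.04235059] 0.054198506979445456 2.4676988989737674
latch [-0.0366056  -0.04229415] 0.055935367609401404 2.428168434852801
0 -0.29 [ 0.03  0.39 -0.98  2.35  0.56  0.65 -2.76]
0 -0.25 [ 0.02  0.44 -0.92  2.27  0.57  0.68 -2.7 ]
0 -0.18 [ 0.03  0.52 -0.87  2.13  0.6   0.75 -2.62]
0 -0.096 [ 0.03  0.64 -0.84  1.95  0.63  0.84 -2.54]
3.141592653589793 -0.29 [ 0.11  0.44 -1.08  2.34  0.64  0.68  0.31]
3.141592653589793 -0.25 [ 0.14  0.52 -1.08  2.27  0.7   0.74  0.33]
3.141592653589793 -0.18 [ 0.18  0.64 -1.09  2.13  0.78  0.85  0.37]
3.141592653589793 -0.096 [ 0.28  0.92 -1.27  1.94  1.01  1.11  0.33]
14.7333 [ 1.45  0.51 -0.99  1.86  0.49  1.04  0.02]
0 [ 1.34  0.81 -0.79  1.75  0.72  0.9  -0.01]
3.141592653589793 [ 0.15  0.87  0.89  1.79 -0.85  0.92 -1.95]
```

View pics/axle.png

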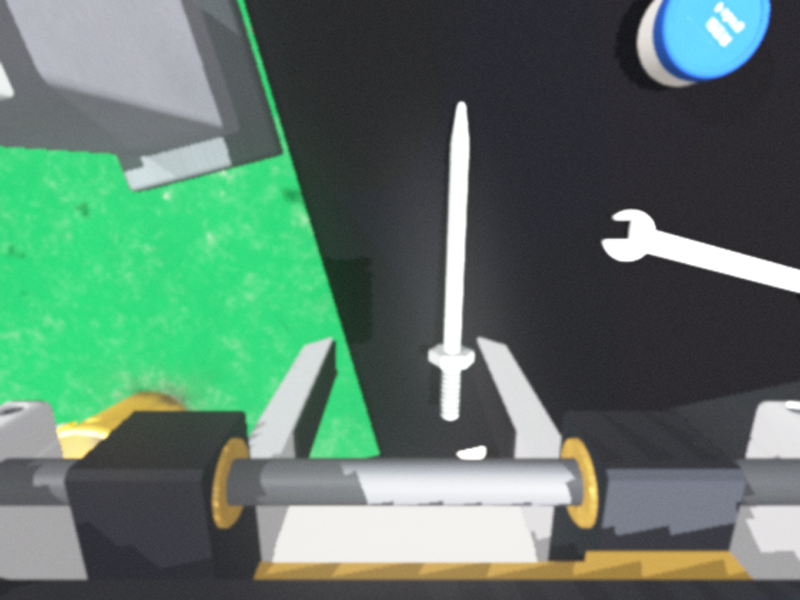

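Axle view: tip (461,103), shaft mid at (458,200) and (453,340), collar front about (452,350), stub end (450,418).

```bash
cat > fa.py <<'E'
from h import *
c=load("axle"); P3=3.4*np.pi/180
def ax(p,s,up=0):
    a=np.array([np.cos(p[2])*np.cos(P3),np.sin(p[2])*np.cos(P3),-np.sin(P3)]); return np.array([p[0],p[1],.012])+a*s+[0,0,up]
def f(p):
    Q=proj(c,[ax(p,.122),ax(p,-.110,.005),ax(p,-.056,-.002)])-np.array([[461,102],[450,418.5],[452,349]])*.7
    L=[]
    for (u,v) in [(458,200),(453.5,340)]:
        w=ray(c,u*.7,v*.7,.012); L.append((-np.sin(p[2])*(w[0]-p[0])+np.cos(p[2])*(w[1]-p[1]))*900)
    return np.r_[Q.ravel(),L]
s=least_squares(f,[.44,-.37,1.33],x_scale=[.01,.01,.1]);print(s.x.round(4),f(s.x).round(1)); json.dump(s.x.tolist(),open("ax.json","w"))
g=ax(s.x,-.077);print("grip",g)
q=robot.ik(g+[0,0,.005],Rt(s.x[2],P3));print(np.round(q,2))
E
python3 fa.py
```

```text
[ 0.438  -0.3654  1.3207] [ 0.1  0.   0.5 -0.2  0.1  0.1  0.2 -0.8]
grip [ 0.41899076 -0.43989175  0.01656659]
[ 1.29  0.77 -0.76  1.8   0.76  0.87 -0.1 ]
```

```bash
python3 - <<'E'
from h import *
from fa import ax,P3
jr=json.load(open("jr.json")); p=json.load(open("ax.json"));g=ax(p,-.077)
R=Rt(p[2],P3); t=[g[0],g[1],.0215]
robot.move_ptp([g[0],g[1],.10],R); robot.move_linear(t,.1); robot.gripper_to(.004)
s=robot.get_state();print(s["time"],s["opening"],s["ee_pos"].round(4))
robot.move_linear([g[0],g[1],.06],.1); robot.move_linear([g[0],g[1],.2],.2,frame=Rt(p[2]))
robot.move_ptp([.36,-.1,.2],Rt(.7)); 
w=world(jr,[-.29,.042,.14]); robot.move_ptp(w,Rt(jr[2])); w[2]=.0575+.0215-g[2]; robot.move_linear(w,.12)
s=robot.get_state();print(s["time"],s["opening"],s["ee_pos"].round(4),w,s["qpos"].round(2)); snap("wrist","pre")
E
```

```text
[ 0.438  -0.3654  1.3207] [ 0.1  0.   0.5 -0.2  0.1  0.1  0.2 -0.8]
grip [ 0.41899076 -0.43989175  0.01656659]
[ 1.29  0.77 -0.76  1.8   0.76  0.87 -0.1 ]
17.025 0.012852737131131753 [ 0.419  -0.4399  0.0215]
22.7167 0.0123060652137236 [0.2585 0.2486 0.0628] [0.25830818 0.24835363 0.06243341] [-0.25  0.28 -0.66  2.35  0.31  0.59 -2.53]
```

View pics/pre.png

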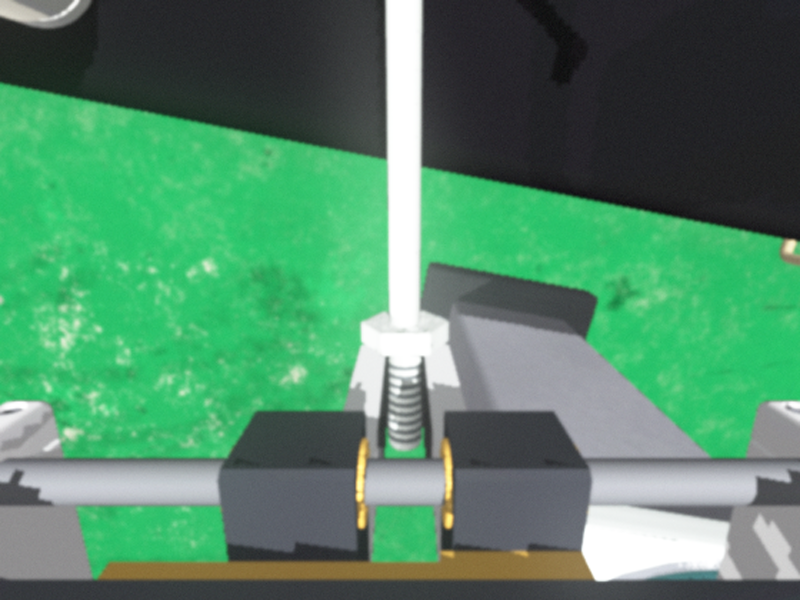

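Axle is straight in the grip: shaft centre (405,0) to (404,310), collar at row 330, tip out of view. I'll use shaft width against row to measure the pitch.

```bash
python3 - <<'E'
from h import *
im=cv2.resize(cv2.imread("pics/pre.png"),(560,420),interpolation=cv2.INTER_AREA).astype(float)[:,:,2]
c=load("pre"); s=robot.get_state(); R=s["tool_rot"]
def edges(r):
    p=im[r]; k=int(np.argmax(p[270:298]))+270; k=284
    a=next(i for i in range(k,250,-1) if p[i]<128); b=next(i for i in range(k,320) if p[i]<128)
    return a+(128-p[a])/(p[a+1]-p[a]), b-1+(p[b-1]-128)/(p[b-1]-p[b])
rows=[r for r in range(3,205,4)]; E=np.array([edges(r) for r in rows]); W=E[:,1]-E[:,0]
# model: axis passes at tool point (0,0,z0), pitch th (down +); silhouette width=f*12/depth-ish; blur bias b
def depth(th,z0):
    Rc=cv2.Rodrigues(np.array(c["rvec"]))[0]; t=np.array(c["tvec"]); o=s["ee_pos"]+R@[0,0,z0]; a=R@[np.cos(th),0,np.sin(th)]
    X=np.linspace(0.02,.3,600); P=(Rc@(o[:,None]+a[:,None]*X)).T+t; v=c["fy"]*P[:,1]/P[:,2]+c["cy"]
    pw=c["fx"]*.012/P[:,2]; return np.interp(rows,v[::-1],pw[::-1])
f=lambda p:depth(p[0],p[2])+p[1]-W
for z0 in(.003,.005,.007):
    q=least_squares(lambda p:f([p[0],p[1],z0]),[0,0],loss='soft_l1',f_scale=.3);print(z0,q.x,np.std(f([*q.x,z0])))
m=E.mean(1); print("centre px",m[[0,12,25,38,50]],"W",W[::10].round(2))
E
```

```text
0.003 [0.09281426 1.9342917 ] 0.12164982763311244
0.005 [0.09080958 2.17704209] 0.12164982752747987
0.007 [0.08880416 2.41464039] 0.12164982756305856
centre px [282.30228856 282.38968894 282.39763441 282.66624579 282.60620915] W [26.23 25.58 24.91 24.55 23.98 23.57]
```

Width and edge blur are coupled, so this pitch figure (about 0.09 rad down) is doubtful. I'll check it with the two fixed cameras.

```bash
python3 - <<'E'
from h import *
s=robot.get_state();R=s["tool_rot"];out=[]
for n in("scene","top"):
    c=robot.camera_info(n);im=robot.grab_frame(n)[:,:,::-1];cv2.imwrite(f"pics/{n}p.png",im)
    o=s["ee_pos"]+R@[0,0,.005]
    for th in(0,.09):
        print(n,th,proj(c,[o+R@[np.cos(th)*x,0,np.sin(th)*x] for x in(.021,.199)]).round(1).tolist())
    m=proj(c,[o+R@[.1,0,0]])[0].astype(int);u0=max(0,m[0]-50);v0=max(0,m[1]-50);print("crop",u0,v0)
    out.append(cv2.resize(im[v0:v0+100,u0:u0+100],(400,400),interpolation=cv2.INTER_CUBIC))
cv2.imwrite("pics/chk.png",np.hstack(out))
E
```

```text
scene 0 [[304.4, 127.6], [344.1, 159.0]]
scene 0.09 [[304.4, 128.0], [343.4, 162.6]]
crop 271 91
top 0 [[201.0, 288.9], [191.2, 232.3]]
top 0.09 [[201.1, 288.9], [192.4, 233.4]]
crop 146 213
```

View pics/chk.png

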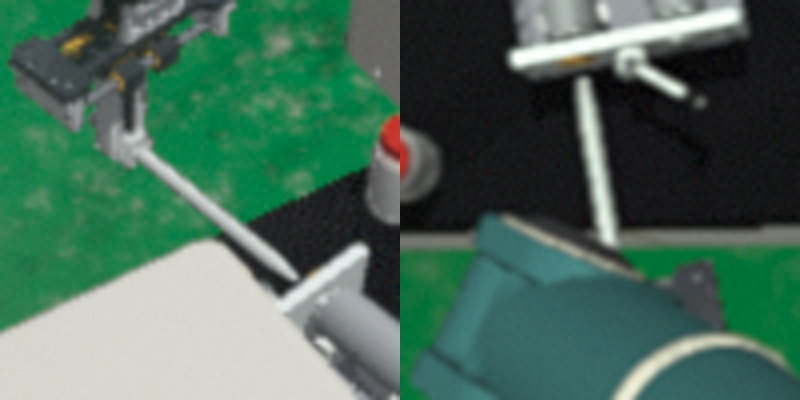

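Collar lands where predicted. Tip is at scene px (345.2,160.5) against (344.1,159.0) for a level axle and (343.4,162.6) for 0.09 rad, so droop is only about 0.02 rad. I'll tilt up by 0.02 and insert under force watch.

```bash
python3 - <<'E'
from h import *
jr=json.load(open("jr.json")); R=Rt(jr[2],-.02)
P=lambda x,z=.0625:world(jr,[x,.042,z])
def st(l):
    s=robot.get_state(); d=s["ee_pos"]-world(jr,[0,0,0]); L=Rt(jr[2]).T@d
    print(l,round(s["time"],2),"x",L[0].round(4),"y",(-L[1]).round(4),"z",s["ee_pos"][2].round(4),"F",(Rt(jr[2]).T@s["force"]).round(1),s["opening"].round(4))
st("start"); 
robot.move_linear(P(-.29),.1,frame=R); st("tilt")
for x,v in((-.255,.05),(-.2,.06),(-.15,.06),(-.11,.06)):
    h=robot.move_linear(P(x),v,threshold=12); st(("hit" if h else "ok",x))
    if h: break
E
```

```text
Traceback (most recent call last):
AttributeError: 'float' object has no attribute 'round'
```

```bash
cat >> h.py <<'E'
jr=json.load(open("jr.json"))
P=lambda x,z=.0625,y=.042:world(jr,[x,y,z])
def st(l):
    s=robot.get_state(); L=Rt(jr[2]).T@(s["ee_pos"]-world(jr,[0,0,0]))
    print(l,np.round(s["time"],2),"x %.4f y %.4f z %.4f"%(L[0],-L[1],s["ee_pos"][2]),"F(x,-y,-z)",(Rt(jr[2]).T@s["force"]).round(1),np.round(s["opening"],4))
E
python3 - <<'E'
from h import *
R=Rt(jr[2],-.02)
st("start"); 
robot.move_linear(P(-.29),.1,frame=R); st("tilt")
for x,v in((-.255,.05),(-.2,.06),(-.15,.06),(-.11,.06)):
    h=robot.move_linear(P(x),v,threshold=12); st(("hit" if h else "ok",x))
    if h: break
E
```

```text
start 22.87 x -0.2895 y 0.0421 z 0.0630 F(x,-y,-z) [-0.3 -0.3  1.9] 0.0128
tilt 23.12 x -0.2900 y 0.0420 z 0.0628 F(x,-y,-z) [ 0.4 -0.1  1.1] 0.0125
('ok', -0.255) 23.97 x -0.2553 y 0.0419 z 0.0624 F(x,-y,-z) [-0.3 -0.1  1.9] 0.0123
('ok', -0.2) 25.03 x -0.2000 y 0.0420 z 0.0626 F(x,-y,-z) [ 0.9 -0.1  1.4] 0.0128
('ok', -0.15) 26.02 x -0.1497 y 0.0421 z 0.0626 F(x,-y,-z) [ 1.6 -0.3  0.6] 0.0126
('ok', -0.11) 26.83 x -0.1099 y 0.0419 z 0.0625 F(x,-y,-z) [ 0.7 -0.8  2.8] 0.0126
```

```bash
python3 - <<'E'
from h import *
h=robot.move_linear(P(-.088),.03,threshold=14); st(h)
robot.pause(.1); st("settle")
robot.gripper_to(.03); st("open")
robot.move_linear(P(-.093,.16),.15); robot.move_ptp(P(-.13,.24,0.01),Rt(jr[2])); st("up"); snap("wrist","home")
E
```

```text
True 27.34 x -0.0973 y 0.0421 z 0.0620 F(x,-y,-z) [-2.2 -0.9 -3. ] 0.0126
settle 27.44 x -0.0974 y 0.0421 z 0.0620 F(x,-y,-z) [ 0.8 -1.9 -1.7] 0.0125
open 27.93 x -0.0982 y 0.0416 z 0.0617 F(x,-y,-z) [-1.1 -0.  -0. ] 0.0301
up 29.21 x -0.1300 y 0.0095 z 0.2398 F(x,-y,-z) [-0.5  0.7  0.2] 0.0301
```

View pics/home.png

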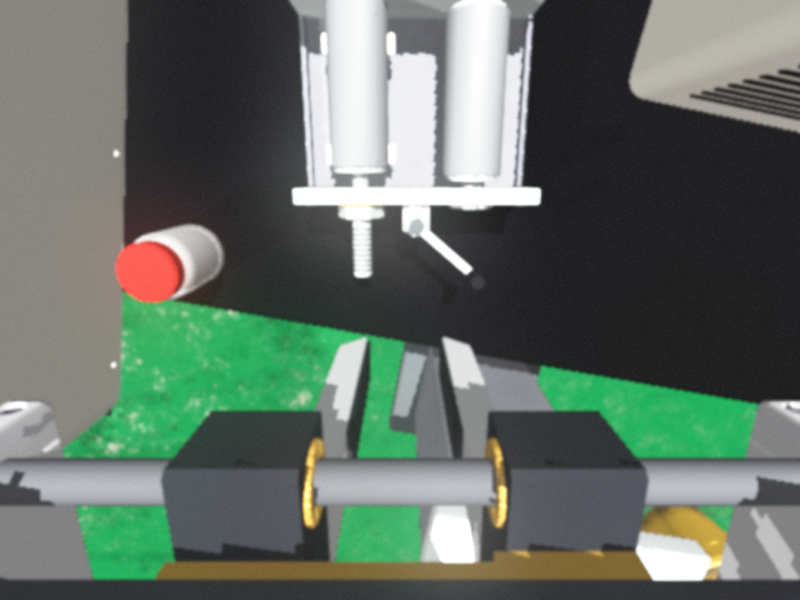

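Collar sits against the near bearing at (360,212). Latch screw is at (416,228) and knob at (478,283). Now to swing the latch, with closed fingers behind the knob and the tool turning along with it.

```bash
python3 - <<'E'
from h import *
c=load("home"); k=ray(c,478*.7,283*.7,.098)-world(jr,[0,0,0]); k=Rt(jr[2]).T@k; k=np.array([k[0],-k[1]])-[-.089,0]; th=np.arctan2(-k[0],k[1]); print("knob",k,np.hypot(*k),th)
def C(t,z,back=.0138):
    p=np.array([-.089,0])+.056*np.array([-np.sin(t),np.cos(t)])-back*np.array([np.cos(t),np.sin(t)])
    return world(jr,[*p,z]),Rt(jr[2]+t)
robot.gripper_to(0.0)
t0=min(th+.14,2.6); p,R=C(t0,.17); robot.move_ptp(p,R); p,_=C(t0,.101); print("touch",robot.move_linear(p,.12,threshold=8)); st("down")
for t in [*np.linspace(t0,.12,12)[1:],.05,0,-.05,-.08]:
    p,R=C(t,.101); h=robot.move_linear(p,.08 if t>.1 else .03,frame=R,threshold=10); 
    if h or t<.3: st((round(t,2),h))
    if h: break
snap("wrist","shut")
E
```

```text
knob [-0.03792834 -0.04298642] 0.05732705744202257 2.418624426401919
touch False
down 32.78 x -0.1081 y -0.0540 z 0.1014 F(x,-y,-z) [ 0.3  0.  -0.2] 0.0006
(np.float64(0.12), False) 36.9 x -0.1098 y 0.0537 z 0.1009 F(x,-y,-z) [ 0.2 -0.1 -0.2] 0.0005
(0.05, False) 37.18 x -0.1059 y 0.0550 z 0.1010 F(x,-y,-z) [ 0.8  0.3 -0.2] 0.0004
(0, False) 37.43 x -0.1036 y 0.0558 z 0.1008 F(x,-y,-z) [-4.4  0.6 -2. ] 0.0003
(-0.05, False) 37.68 x -0.1028 y 0.0564 z 0.1004 F(x,-y,-z) [-19.6   2.6 -11.8] 0.0003
(-0.08, False) 37.93 x -0.1023 y 0.0568 z 0.1002 F(x,-y,-z) [-27.6   2.1 -15.6] 0.0006
```

```bash
python3 - <<'E'
from h import *
robot.move_linear(P(-.125,.101,.056),.05); robot.move_linear(P(-.125,.2,.056),.15)
robot.move_ptp(P(-.11,.24,.03),Rt(jr[2])); robot.pause(.3); st("clear"); c=snap("wrist","final")
print("axle collar/knob@0/tip exp (disp)",(proj(c,[P(-.076,.058),P(-.089,.102,.056),P(-.089,.076,.064)])/.7).round(0).tolist())
E
```

```text
clear 40.09 x -0.1105 y 0.0303 z 0.2392 F(x,-y,-z) [ 0.9 -0.6 -0.5] 0.0003
axle collar/knob@0/tip exp (disp) [[388.0, 231.0], [366.0, 258.0], [358.0, 252.0]]
```

View pics/final.png

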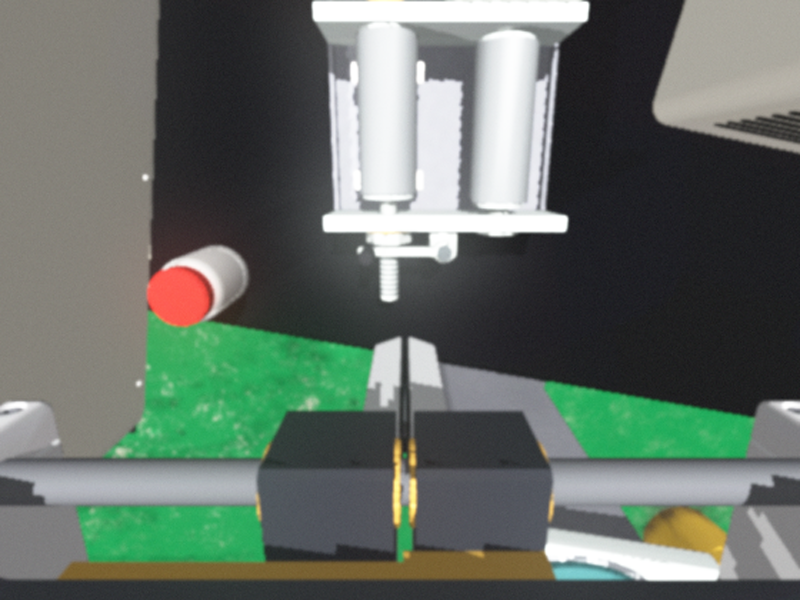

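Bar runs level from (445,253) to (360,252), parallel to the plate and just behind the collar, so the latch is shut. Roller and collar are in place.

```bash
python3 -c "
from rig import robot
robot.sign_off()"
```

```text
the job is handed in; nothing more can be done
```

The jar roller is back together and I handed the job in at about 40 s of the 72 s; no verdict was reported.

- **Roller:** It was laid in its rests, touching down at z ≈ 55.6 mm tool height. Pictures show it between the plates and parallel to the fixed roller.
- **Axle:** It went through both bearings and the roller without a hard stop. Contact stopped it with the tool at x = −97.3 mm, against about −97 mm expected for the collar home. I did not see the tip beyond the far bearing; I inferred it from the collar position.
- **Latch:** I pushed it shut against its end stop, with about 28 N of push at the end. The last picture shows the bar parallel to the plate directly behind the collar, with the gripper clear.
- **Bystanders:** The red-capped jar looks upright and unmoved. I kept clear of the tin and spanner but did not check them again at the end.

**Check that disagreed:** measuring the held axle's tilt from its shaft width gave about 0.09 rad of droop, while the fixed cameras gave about 0.02 rad. I trusted the fixed cameras and tilted the tool up by 0.02 rad, and the axle went in smoothly.

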